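# Lock the bin keeper in the kit carrier

## Task

Secure the three cardboard bins on the kit carrier for transport: take the bin keeper from its plywood rest by its knob, drop its T-head and guide pins into the slot of the deck with the face plate towards the bins, and slide it up until the bins stand tight against one another and the fence stops them, firmly but without crushing the cardboard. Then press the knob down and turn it a quarter turn clockwise so that the T-head locks under the slot, without forcing it against its stop or leaning on it, and let go, leaving the other things on the bench alone.

Things in the scene. Friction and masses are not known exactly. Their poses are not given: they have to be found in the camera images.
- carrier: Kit carrier: grey steel tray bolted to the bench, mm. Deck top z = 30, x -82 to 82, y -250 to 275; flanges on both long edges stand 12 above the deck. Near the +y end an upright fence, 85 high, stands across the deck; it is clamped to suit each kit, its inner face anywhere from y = 215 to 255, and does not give. Origin on the bench; y runs along the deck, z up.
- slot (a point): Point in the mouth of the T-slot, mid-width, level with the deck top, at carrier x = 0, y = -135, clear deck for dropping the keeper in; axes as the carrier. The slot runs the whole deck along y: 12.5 wide at the top, lips 6 thick, below them a channel 31 wide and 19 deep.
- bin1: Open cardboard pick bin, no. 1 from the fence, with parts, about 180 g, loose on the deck: 150 (x) x 75 (y, along the slot) x 90 high. Origin: centre of its underside. The bins start slightly skew, with slack between them and to the fence; pushing all three along takes 2 to 6 N, and the cardboard stands about 20 N.
- bin2: Open cardboard pick bin, no. 2 from the fence, with parts, about 180 g, loose on the deck: 150 (x) x 75 (y, along the slot) x 90 high. Origin: centre of its underside. The bins start slightly skew, with slack between them and to the fence; pushing all three along takes 2 to 6 N, and the cardboard stands about 20 N.
- bin3: Open cardboard pick bin, no. 3 from the fence, with parts, about 180 g, loose on the deck: 150 (x) x 75 (y, along the slot) x 90 high. Origin: centre of its underside. The bins start slightly skew, with slack between them and to the fence; pushing all three along takes 2 to 6 N, and the cardboard stands about 20 N.
- knob (a point): Centre of the black bar knob on the keeper: 46 long (its y) x 14 thick (its x) x 24 high, 70 above the foot's underside on the stud axis; 26 clear below the bar, down to a housing 30 across. Knob, stem and T-head are one piece: bar along the foot = open, across it = locked. Lifted by the knob, the keeper keeps its heading (0.04 N m friction).
- keeper: Bin keeper, 360 g. Origin: underside of its foot on the stud axis; y towards its face plate. Foot 56 wide, y -60 to 70, 14 thick. Below it: two tapered guide pins of 10 diameter at y = +45 and -45, 6.5 long, and between them the T-head, 24 (y) x 10 x 6 thick, bottom 9 below the foot while not pressed. It starts on the plywood rest, head in the groove.
- keeper_face (a point): Lower edge of the keeper's face plate (60 wide, 60 high), which bears on bin no. 3; 70 from the stud axis in the keeper's +y, level with the foot's underside. Axes as the keeper.
- stud (a joint): Turn of knob and T-head in the keeper, rad: 0 = head along the foot, passes the slot (start); grows clockwise seen from above; stop at 1.571 = head across the slot.
- stud_press (a joint): How far the sprung knob is pressed down, m: 0 = up (start), 0.007 = bottomed. The spring starts to give at 4 N and takes 1.5 N more per mm. In the slot the head turns only when pressed more than 3 mm, clear of the lips. Let go when across, it is drawn up under the lips and stays at about 0.003.
- rest: Plywood rest for the keeper, fixed: 90 (x) x 150 (y) x 35 high, a groove 32 wide along its y. Origin: centre of its underside.
- carton: Bystander, not to be disturbed: closed brown carton 100 x 75 x 60. Origin: centre of its underside.
- tape_roll: Bystander, not to be disturbed: roll of brown packing tape lying flat, 96 across, 45 high. Origin: centre of its underside.
- bracket: Bystander, not to be disturbed: loose dull-green angle bracket 110 x 50, 45 high. Origin: centre of its underside.
- wood_block: Bystander, not to be disturbed: plain wooden block 90 x 50 x 40. Origin: centre of its underside.
- wrench: Bystander, not to be disturbed: open-ended wrench 170 long, lying flat. Origin: centre of its underside.
- jar: Bystander, not to be disturbed: jar with white cap, 64 across, 85 high. Origin: centre of its underside.
- plug_gauge: Bystander, not to be disturbed: steel plug gauge standing upright, 70 high, 26 wide head. Origin: centre of its underside.
Things that resemble listed ones, but are neither listed nor needed, are in the scene too. What is shaped like the bin3 but yellow is not meant.

How it is judged:
By the outcome, as a careful person would: the job done as asked, in the order asked, and still so for the second after the job is handed in, with the robot touching nothing.
It also fails if it takes over 72 s, if anything falls off the work surface, if the arm or the gripper's body presses on something with over 40 N, if the wrist force passes 120 N, or if a joint passes its speed limit or range.

## Robot

A 7-joint arm with a two-finger parallel gripper is mounted at the origin on the work surface. World frame = base frame: x ahead of the robot, y to its left, z up, the work surface at z = 0. Lengths are in m, angles in rad, forces in N, time in s.
With the tool pointing down it reaches from about 0.425 to 1.025 m from the base axis. Payload 9.4 kg.
Tool frame: the origin (TCP) lies between the finger pads; the fingertips stand 19 mm ahead of it and the grasp point (between the pads) is the TCP (finger_overhang is the z of the fingertips in the tool frame, in m); z points along the fingers, y is the direction in which the jaws open and shut (so a half turn about z gives the same grasp; the last joint's range is limited). The gripper opens to 93 mm and grips with 3 to 60 N. Pads are 15 mm wide; open, the fingers measure 128 mm over their backs; the gripper's body (75 mm by 188 mm) begins 65 mm behind the grasp point.
Start: joints at [-1.247, 0.599, -0.003, 1.599, 0.002, 0.943, -0.08], TCP at [0.283, 0.668, 0.205] pointing down, gripper open.
Joint ranges: [-2.57, 2.57], [-0.35, 1.97], [-1.29, 1.29], [0.11, 2.56], [-1.05, 4.19], [0.11, 1.86], [-2.63, 2.63]. Speed limits (rad/s): [2.22, 2.22, 3.01, 3.01, 3.14, 3.14, 3.14].

## Interface

Orientations are given as [roll, pitch, yaw] about the fixed x, y, z axes, in that order (R = Rz(yaw) Ry(pitch) Rx(roll)).
In Python, from plant import * gives the robot as it stands.
- The arm moves only by the tool step_arm, never from a script. Its argument "deltas" is a list of rows, each a list of 5 numbers: the closure, from -1 (fully open) to 1 (shut), then the shift along the tool's x, y, z in mm, then the turn about the tool's z in degrees. A call has 1 to 8 rows; each row is the pose to reach, as a shift and turn from the pose measured when the call began, along the tool's axes at that moment; what a row does not reach only later rows make up. A row lasts 1/8 s, in which the tool goes at most 62.5 mm and 10.7 degrees, less where a joint would pass 70% of its speed; a pose out of reach is approached as far as the arm can. A call with a gripper value outside its range is refused whole. The fingers move at their own pace and stop on an object; "squeeze" is the grip in N (left out, the last holds). Time passes only in rows, so rows that repeat a pose let the fingers close. It gives the time, the measured TCP pose, the force and the opening at its end, in the units of the state.
- state(): the state, without advancing time (a new reading comes with each control period).
- camera(name): name is "scene" or "top"; returns (picture, depth): 420x560x3 uint8, red, green, blue; 420x560 float32, m along the optical axis (not along the pixel's ray), 0 where there is no reading.
- camera_info(name): a dict with "K" (3x3 intrinsics, pixels), "k1" (the pictures are not rectified: a ray, as slopes to the right and down, at radius r is drawn at 1 + k1 r^2 times it, then the intrinsics apply), "position" and "rotation" of the camera in the world. Camera axes: x right, y up, looking along -z (the intrinsics and any distortion apply to the point x, -y, -z); pixel columns grow to the right and rows downward; lengths in m; the calibration is good to about 2 mm. A picture is of the moment at which its call begins. camera_info takes no time and is no camera call.
- close_job(): hands the job in, once; it reports no verdict.
Trained networks look in the newest picture that a camera, given by its name, has taken for a name from the list of things; names that differ only in an ending like _2 or _b are one class to them, and where a whole thing is asked for, a point or a joint stands for the part that bears it (a point fixed in the world has none). Each returns a list of dicts, best first, with "conf" (0 to 1); they miss things now and then, are a little off and sometimes report something else, mostly with a low value. They report only what shows in the picture. A call takes as long as a camera call. They do not tell look-alikes from the thing itself.
- masks_of(thing, camera): "mask" (420x560 bool, what is visible of it) and "bbox" ([centre column, centre row, width, height] in pixels, round what is visible of it).
The state is a dict: "time": time; "q": joint angles; "qd": joint speeds; "joint_efforts": joint torques, N m; "eef_pos": TCP position; "orientation": TCP orientation; "force": force on the tool from outside, world axes, zero at the start; "moment": the same for the moment, N m; "width": finger opening in m.
Only numpy, scipy, OpenCV 4.12 (cv2) and the standard library are available. Lean on these libraries where they do the work, as an engineer would, in place of code of your own. Each camera call takes 0.05 s, during which the arm holds its last target. There are 200 camera calls.

## Working session

There is one attempt and no reset: what is moved stays moved. The work goes in short steps, Python scripts to look and compute and a tool call to move; the robot and the scene stay as the last step left them, time stands still between calls to the robot, and variables do not carry over. Pictures are saved under pics/ and viewed, about 8 in all and at most 12, crops included, and the job is handed in when it is done.

Besides the shell and the picture viewer there is one more tool, called after "Call:" by a JSON object that holds its "op" and its "data", one argument or row to a line. step_arm: Moves the arm, as the interface text tells. Its arguments: {"type":"object","properties":{"deltas":{"type":"array","items":{"type":"array","items":{"type":"number"}}},"squeeze":{"type":"number"}},"required":["deltas"]}

```bash
mkdir -p pics; ls; cat > h.py <<'E'
from plant import *
import numpy as np, cv2
def px2w(name,u,v,d):
    c=camera_info(name);K=np.array(c["K"]);k1=c["k1"]
    x=(np.asarray(u,float)-K[0,2])/K[0,0];y=(np.asarray(v,float)-K[1,2])/K[1,1]
    xu,yu=x.copy(),y.copy()
    for _ in range(10):
        f=1+k1*(xu**2+yu**2);xu,yu=x/f,y/f
    P=np.stack([xu*d,-yu*d,-np.asarray(d)],-1)
    return P@np.array(c["rotation"]).T+np.array(c["position"])
def cloud(name,depth):
    v,u=np.mgrid[:420,:560]
    return px2w(name,u,v,depth)
def w2px(name,p):
    c=camera_info(name);K=np.array(c["K"]);k1=c["k1"]
    q=(np.asarray(p,float)-np.array(c["position"]))@np.array(c["rotation"])
    x=q[...,0]/-q[...,2];y=-q[...,1]/-q[...,2];f=1+k1*(x*x+y*y)
    return np.stack([K[0,0]*x*f+K[0,2],K[1,1]*y*f+K[1,2]],-1)
E
python3 - <<'E'
from h import *
for n in("scene","top"):
    p,d=camera(n);np.savez("pics/%s0.npz"%n,p=p,d=d)
    cv2.imwrite("pics/%s0.png"%n,cv2.resize(p[:,:,::-1],(784,588)))
    print(n,camera_info(n))
    W=cloud(n,d)
    for t in("carrier","bin1","knob","keeper","rest"):
        for m in masks_of(t,n)[:5]:
            w=W[m["mask"]&(d>0)]
            print(t,round(m["conf"],2),np.round(m["bbox"]),np.round(np.median(w,0),3),np.round(np.percentile(w[:,2],[5,95]),3))
print(state())
E
```

```text
pics
scene {'K': array([[380.84274853,   0.        , 287.94818119],
       [  0.        , 380.84274853, 209.46336253],
       [  0.        ,   0.        ,   1.        ]]), 'k1': -0.001771903804449917, 'position': array([ 1.12365932, -0.01731834,  0.83206426]), 'rotation': array([0.68534506, 0.00426103, 1.66078984])}Traceback (most recent call last):
  File "<stdin>", line 6, in <module>
  File "h.py", line 13, in cloud
    return px2w(name,u,v,depth)
  File "h.py", line 10, in px2w
    return P@np.array(c["rotation"]).T+np.array(c["position"])
           ~~~~~~~~~~~~~~~~~~~~~~~~~~~^~~~~~~~~~~~~~~~~~~~~~~~
ValueError: operands could not be broadcast together with shapes (420,560) (3,)
```

```bash
sed -i 's/np.array(c\["rotation"\])/Rm(c["rotation"])/; 2a from scipy.spatial.transform import Rotation\ndef Rm(e): return Rotation.from_euler("xyz",e).as_matrix()' h.py
python3 - <<'E'
from h import *
for n in("scene","top"):
    p,d=camera(n);np.savez("pics/%s0.npz"%n,p=p,d=d)
    cv2.imwrite("pics/%s0.png"%n,cv2.resize(p[:,:,::-1],(784,588)))
    print(n,camera_info(n)["position"],camera_info(n)["rotation"])
    W=cloud(n,d)
    for t in("carrier","bin1","knob","keeper","rest"):
        for m in masks_of(t,n)[:5]:
            w=W[m["mask"]&(d>0)]
            print(t,round(m["conf"],2),np.round(m["bbox"]),np.round(np.median(w,0),3),np.round(np.percentile(w[:,2],[5,95]),3))
print(state())
E
```

```text
scene [ 1.12365932 -0.01731834  0.83206426] [0.68534506 0.00426103 1.66078984]
carrier 0.58 [376. 254. 235.  93.] [0.641 0.024 0.031] [0.003 0.101]
bin1 0.97 [402. 250.  47.  64.] [0.609 0.204 0.07 ] [0.035 0.12 ]
bin1 0.85 [354. 333.  87.  78.] [0.806 0.089 0.04 ] [0.004 0.089]
bin1 0.69 [133. 251.  16.  55.] [ 0.626 -0.467  0.007] [0.   0.01]
bin1 0.63 [440. 252.  59.  64.] [0.611 0.29  0.078] [0.042 0.12 ]
bin1 0.62 [363. 248.  48.  63.] [0.611 0.113 0.07 ] [0.039 0.12 ]
knob 0.53 [198. 201.  21.  19.] [ 0.52  -0.305  0.106] [0.035 0.118]
keeper 0.57 [203. 209.  54.  38.] [ 0.522 -0.297  0.051] [0.037 0.116]
rest 0.94 [207. 221.  62.  38.] [ 0.549 -0.277  0.03 ] [0.004 0.037]
rest 0.21 [367. 249.  46.  64.] [0.611 0.114 0.07 ] [0.039 0.12 ]
top [ 0.30669898 -0.06745569  1.34092778] [ 1.76164408e-01 -9.54414916e-04 -1.55010755e+00]
carrier 0.68 [220. 193. 171.  67.] [0.58  0.006 0.031] [0.004 0.096]
bin1 0.79 [227. 188.  29.  56.] [0.599 0.112 0.07 ] [0.033 0.119]
bin1 0.79 [240. 132.  47.  34.] [0.811 0.089 0.041] [0.005 0.088]
bin1 0.72 [169. 188.  35.  61.] [0.587 0.286 0.075] [
[... 346 characters left out ...]
008 0.04 ]
{'time': 0.65, 'q': array([-1.24670819,  0.59927008, -0.00250921,  1.59940376,  0.00182994,
        0.9429063 , -0.07979572]), 'qd': array([ 9.39449731e-04,  1.10041767e-05, -6.92075639e-05,  1.64117214e-03,
       -7.82411089e-04, -2.45876291e-04, -7.23573066e-04]), 'joint_efforts': array([-8.57990271e-04, -7.64513397e+01,  1.49560858e+00, -2.52641666e+01,
       -5.24093828e-02,  1.04980604e-02, -2.64058752e-05]), 'eef_pos': array([0.28286384, 0.66753998, 0.20503789]), 'orientation': array([3.14157276e+00, 6.42521852e-05, 2.74085573e+00]), 'force': array([ 0.41157706, -0.79563871,  0.59538348]), 'moment': array([0.00769526, 0.00599559, 0.03480721]), 'width': 0.09281816585065905}
```

View pics/scene0.png

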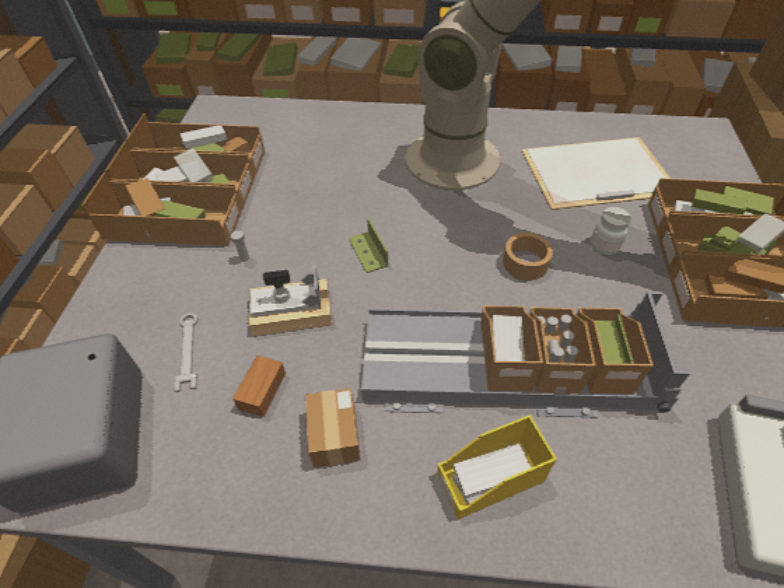

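View pics/top0.png

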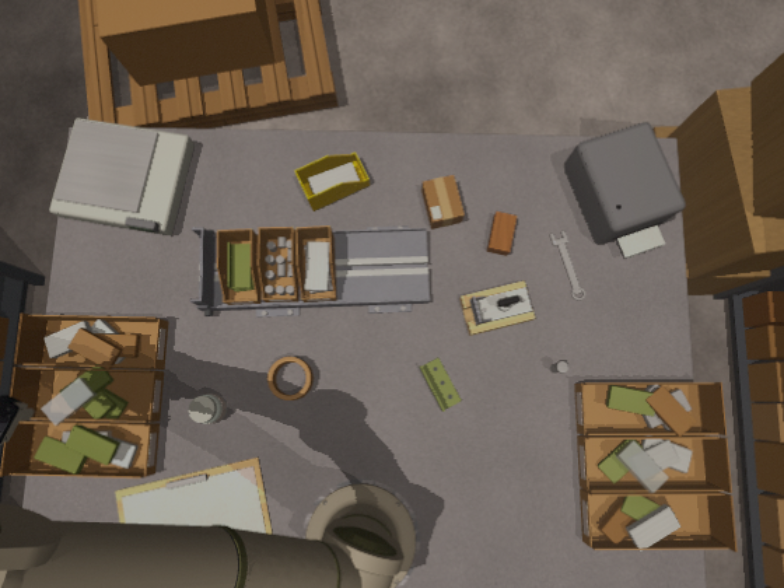

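Scene: one keeper on the rest (scene px 285,290; top px 505,302, display scale 1.4), the carrier to its left with three bins, the yellow decoy bin at (497,465). No second knob is visible except as the nearby black ports on the grey box. The plug gauge at (239,245) is the nearest look-alike, but it is steel, not black. Next come orthorectified views for precise measurement.

```bash
cat >> h.py <<'E'
def ortho(name,p,x0,x1,y0,y1,z,s=0.001):
    # rows: x from x1 down to x0 ; cols: y from y1 down to y0 
    X,Y=np.meshgrid(np.arange(x1,x0,-s),np.arange(y1,y0,-s),indexing="ij")
    uv=w2px(name,np.stack([X,Y,np.full_like(X,z)],-1)).astype(np.float32)
    return cv2.remap(p,uv[...,0],uv[...,1],cv2.INTER_CUBIC)
E
python3 - <<'E'
from h import *
out=[]
for n in("top","scene"):
    p=np.load("pics/%s0.npz"%n)["p"]
    a=ortho(n,p,.48,.72,-.22,.36,.030)
    b=ortho(n,p,.43,.61,-.40,-.21,.117)
    c=np.zeros((240,200,3),np.uint8);c[:180,:190]=b
    out.append(np.hstack([a,c]))
cv2.imwrite("pics/ortho.png",np.vstack(out)[:,:,::-1])
for n in("top","scene"):
    z=np.load("pics/%s0.npz"%n);W=cloud(n,z["d"]);v=z["d"]>0
    def sel(x0,x1,y0,y1,z0,z1): 
        return W[v&(W[...,0]>x0)&(W[...,0]<x1)&(W[...,1]>y0)&(W[...,1]<y1)&(W[...,2]>z0)&(W[...,2]<z1)]
    k=sel(.45,.58,-.36,-.24,.110,.125);print(n,"knob",len(k),cv2.minAreaRect((k[:,:2]*1000).astype(np.float32)),np.median(k[:,2]),k[:,:2].mean(0))
    for nm,r in(("deck",(.5,.7,-.15,.05,.024,.035)),("slot",(.57,.66,-.17,.06,-.01,.02)),("bench",(.45,.6,-.2,-.15,-.02,.02))):
        k=sel(*r);print(nm,len(k),np.median(k[:,2]))
        if nm!="bench" and len(k)>5: print(np.round([k[:,:2].min(0),k[:,:2].max(0)],3),np.round(np.polyfit(k[:,1],k[:,0],1),4))
    fl=sel(.5,.72,-.2,.05,.038,.048);lo=fl[fl[:,0]<.6];hi=fl[fl[:,0]>.6]
    for q in(lo,hi): 
        if len(q)>5: print("flange",len(q),np.round(np.polyfit(q[:,1],q[:,0],1),4))
E
```

```text
Traceback (most recent call last):
ValueError: could not broadcast input array from shape (180,191,3) into shape (180,190,3)
```

```bash
cat > m.py <<'E'
from h import *
out=[]
for n in("top","scene"):
    p=np.load("pics/%s0.npz"%n)["p"]
    a=ortho(n,p,.48,.72,-.22,.36,.030)[:240,:580]
    b=ortho(n,p,.43,.61,-.40,-.21,.117)[:180,:190]
    c=np.zeros((240,200,3),np.uint8);c[:180,:190]=b
    out.append(np.hstack([a,c]))
cv2.imwrite("pics/ortho.png",np.vstack(out)[:,:,::-1])
for n in("top","scene"):
    z=np.load("pics/%s0.npz"%n);W=cloud(n,z["d"]);v=z["d"]>0
    def sel(x0,x1,y0,y1,z0,z1): 
        return W[v&(W[...,0]>x0)&(W[...,0]<x1)&(W[...,1]>y0)&(W[...,1]<y1)&(W[...,2]>z0)&(W[...,2]<z1)]
    k=sel(.45,.58,-.36,-.24,.110,.125);print(n,"knob",len(k),cv2.minAreaRect((k[:,:2]*1000).astype(np.float32)),np.median(k[:,2]),k[:,:2].mean(0))
    for nm,r in(("deck",(.5,.7,-.15,.05,.024,.035)),("slot",(.57,.66,-.17,.06,-.01,.02)),("bench",(.45,.6,-.2,-.15,-.02,.02))):
        k=sel(*r);print(nm,len(k),np.median(k[:,2]))
        if nm!="bench" and len(k)>5: print(np.round([k[:,:2].min(0),k[:,:2].max(0)],3),np.round(np.polyfit(k[:,1],k[:,0],1),4))
    fl=sel(.5,.72,-.2,.05,.038,.048);lo=fl[fl[:,0]<.6];hi=fl[fl[:,0]>.6]
    for q in(lo,hi): 
        if len(q)>5: print("flange",len(q),np.round(np.polyfit(q[:,1],q[:,0],1),4))
E
python3 m.py
```

```text
top knob 76 ((516.16796875, -304.3809814453125), (14.419620513916016, 45.705806732177734), 12.325241088867188) 0.1164665888001355 [ 0.51608504 -0.3039258 ]
deck 2511 0.03085338942836957
[[ 0.514 -0.141]
 [ 0.693  0.05 ]] [-0.0406  0.6017]
slot 436 0.003827203116551603
[[ 0.572 -0.168]
 [ 0.66   0.059]] [-0.054   0.6073]
bench 690 0.0010649764804643302
flange 73 [-0.0545  0.5217]
flange 104 [-0.1344  0.6787]
scene knob 104 ((515.4735717773438, -306.7115478515625), (15.81011962890625, 45.248985290527344), 15.35133171081543) 0.1165299954478956 [ 0.51732118 -0.30558523]
deck 4009 0.030675029102965046
[[ 0.514 -0.141]
 [ 0.694  0.05 ]] [-0.026   0.6036]
slot 577 0.0018007176476251274
[[ 0.57  -0.17 ]
 [ 0.66   0.059]] [-0.1879  0.5853]
bench 831 0.0005785062712142519
flange 144 [-0.0579  0.5171]
flange 170 [-0.0576  0.6844]
```

View pics/ortho.png

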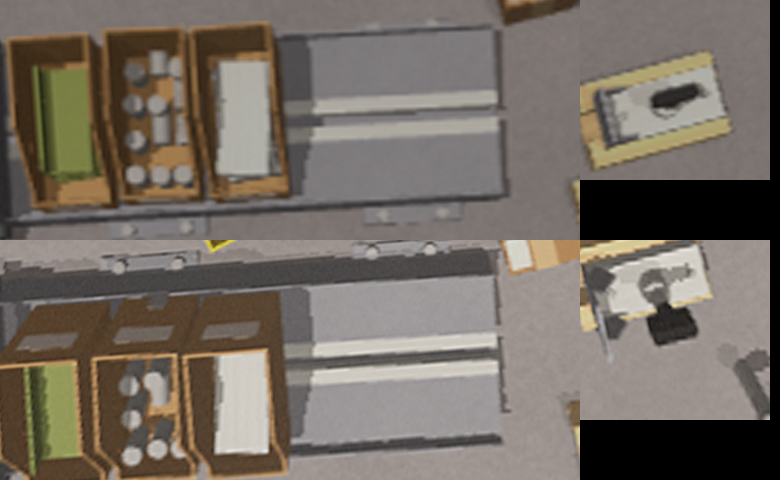

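The ortho view shows one keeper with its face plate at crop x≈600, i.e. towards the carrier (+y), bar along the foot, and the slot between two white stripes at rows 102/127. Now the exact slot line and the yaws.

```bash
cat > m2.py <<'E'
from h import *
from scipy.ndimage import gaussian_filter1d
for n in("top","scene"):
    z=np.load("pics/%s0.npz"%n);p=z["p"];W=cloud(n,z["d"])
    for Z in(.030,):
        a=ortho(n,p,.57,.65,-.13,.03,Z,.0005).astype(float)
        g=gaussian_filter1d(a.sum(2)/3,2,axis=0);L=[]
        xs=.65-.0005*np.arange(g.shape[0]);ys=.03-.0005*np.arange(g.shape[1])
        for j in range(0,g.shape[1],4):
            c=.602-.055*ys[j];m=abs(xs-c)<.028
            base=np.median(g[~m,j]);w=np.clip(g[:,j]-base-20,0,None)*m
            u=m&(xs>c);l=m&(xs<c)
            if w[u].sum()>50 and w[l].sum()>50: L.append((ys[j],(w*xs)[u].sum()/w[u].sum(),(w*xs)[l].sum()/w[l].sum(),xs[m][np.argmin(np.where(abs(xs[m]-c)<.01,g[m,j],999))]))
        L=np.array(L);print(n,Z,len(L))
        for k in(1,2,3):
            f=np.polyfit(L[:,0],L[:,k],1);r=L[:,k]-np.polyval(f,L[:,0]);print(np.round(f,4),"x at y=-.08:",np.round(np.polyval(f,-.08),4),"rms",np.round(r.std(),4))
    # foot plate top / rest top
    for z0,z1,nm in((.044,.054,"foot"),(.030,.040,"rest")):
        v=(W[...,0]>.43)&(W[...,0]<.60)&(W[...,1]>-.40)&(W[...,1]<-.19)&(W[...,2]>z0)&(W[...,2]<z1)
        print(nm,cv2.minAreaRect((W[v][:,:2]*1000).astype(np.float32)))
    print(W.shape)
    ft=(W[...,2]>.09)&(W[...,2]<.12)&(W[...,1]>.3)&(W[...,1]<.37)&(W[...,0]>.5)&(W[...,0]<.7)
    if ft.sum():
        q=W[ft];print("fence",np.round(q.min(0),3),np.round(q.max(0),3),np.round(np.polyfit(q[:,0],q[:,1],1),3))
    for t in("bin3",):
        for m in masks_of(t,n):
            w=W[m["mask"]];w=w[(w[:,2]>.1)]
            if len(w)>30: print(t,m["conf"],cv2.minAreaRect((w[:,:2]*1000).astype(np.float32)))
E
python3 m2.py
```

```text
top 0.03 80
[-0.0566  0.6159] x at y=-.08: 0.6205 rms 0.0003
[-0.0556  0.5884] x at y=-.08: 0.5929 rms 0.0002
[-0.0534  0.6057] x at y=-.08: 0.61 rms 0.0005
foot ((515.5537719726562, -299.4857177734375), (56.30778121948242, 130.72384643554688), 14.867464065551758)
rest ((514.1519775390625, -295.3550720214844), (90.10836029052734, 150.932373046875), 15.275893211364746)
(420, 560, 3)
fence [0.5  0.3  0.09] [0.664 0.369 0.12 ] [-0.082  0.387]
bin3 0.79 ((480.53125, 56.074066162109375), (414.8904724121094, 98.86844635009766), 21.994979858398438)
bin3 0.72 ((458.7183532714844, 151.58822631835938), (518.8062744140625, 123.29057312011719), 41.870880126953125)
bin3 0.68 ((471.4140930175781, 105.07308197021484), (462.672119140625, 116.2905502319336), 32.21847915649414)
scene 0.03 80
[-0.0579  0.6131] x at y=-.08: 0.6177 rms 0.0002
[-0.0558  0.5857] x at y=-.08: 0.5902 rms 0.0003
[-0.0544  0.602 ] x at y=-.08: 0.6063 rms 0.0008
foot ((513.9904174804688, -301.8660583496094), (61.81629180908203, 130.28236389160156), 14.627960205078125)
rest ((512.8013305664062, -296.8048400878906), (93.83856201171875, 150.23388671875), 14.224518775939941)
(420, 560, 3)
fence [0.5  0.3  0.09] [0.664 0.37  0.12 ] [-0.07  0.38]
bin3 0.97 ((849.4480590820312, 121.54281616210938), (102.66438293457031, 606.1000366210938), 72.75606536865234)
bin3 0.63 ((847.7908935546875, 171.05531311035156), (123.533447265625, 656.5755615234375), 66.32874298095703)
bin3 0.62 ((844.95068359375, 76.29243469238281), (97.2802963256836, 579.9155883789062), 80.95682525634766)
```

```bash
cat >> h.py <<'E'
def rel(*targets):
    s=state();R=Rm(s["orientation"]);print("t",s["time"],"pos",np.round(s["eef_pos"],4),"yaw",round(np.degrees(s["orientation"][2]),2),"q7",round(s["q"][6],2),"F",np.round(s["force"],2),"M",np.round(s["moment"],3),"w",round(s["width"],4))
    for x,y,z,yaw in targets:
        d=R.T@(np.array([x,y,z])-s["eef_pos"])*1000
        print(np.round(d,1),"turn",round((np.degrees(s["orientation"][2])-yaw+180)%360-180,2))
E
python3 -c "
from h import *
rel((.57,.2,.25,104.8),(.516,-.305,.2,104.8))"
```

```text
t 0.75 pos [0.2829 0.6675 0.2051] yaw 157.04 q7 -0.08 F [-0.35 -0.12  0.18] M [-0.048  0.015 -0.038] w 0.0932
[-446.8 -318.5  -44.9] turn 52.24
[-594.  -804.6    5.1] turn 52.24
```

Call:
{"op": "step_arm", "data": {
  "deltas": [
    [-1,-50,-36,-20,0],
    [-1,-100,-71,-45,5],
    [-1,-150,-107,-45,15],
    [-1,-200,-142,-45,25],
    [-1,-250,-178,-45,35],
    [-1,-300,-214,-45,45],
    [-1,-350,-250,-45,52],
    [-1,-400,-285,-45,52]
  ]
}}

```text
time: 1.75
eef_pos: [0.5408, 0.2475, 0.2504]
orientation: [3.141, -0.0, 1.832]
force: [0.7, 0.1, 0.3]
width: 0.0933
```

```bash
python3 -c "
from h import *
rel((.57,.1,.25,104.8),(.516,-.305,.2,104.8))"
```

```text
t 1.75 pos [0.5408 0.2475 0.2504] yaw 104.96 q7 -0.12 F [0.69 0.08 0.29] M [-0.056  0.037 -0.002] w 0.0933
[-150.    -9.9    0.4] turn 0.16
[-527.4 -166.6   50.2] turn 0.16
```

Call:
{"op": "step_arm", "data": {
  "deltas": [
    [-1,-58,-18,0,0],
    [-1,-116,-37,0,0],
    [-1,-174,-55,0,0],
    [-1,-232,-73,10,0],
    [-1,-290,-92,20,0],
    [-1,-348,-110,35,0],
    [-1,-406,-128,50,0],
    [-1,-464,-147,50,0]
  ]
}}

```text
time: 2.75
eef_pos: [0.5181, -0.2403, 0.1994]
orientation: [-3.142, -0.001, 1.832]
force: [0.8, 0.6, 0.3]
width: 0.0932
```

```bash
python3 -c "
from h import *
rel((.516,-.3055,.15,104.8),(.516,-.3055,.105,104.8))"
```

```text
t 2.75 pos [ 0.5181 -0.2403  0.1994] yaw 104.99 q7 0.81 F [0.78 0.57 0.29] M [-0.045 -0.02   0.046] w 0.0932
[-62.5 -18.9  49.3] turn 0.19
[-62.6 -18.9  94.3] turn 0.19
```

Call:
{"op": "step_arm", "data": {
  "deltas": [
    [-1,-40,-12,0,0],
    [-1,-62.5,-19,0,0],
    [-1,-62.5,-19,0,0],
    [-1,-62.5,-19,30,0],
    [-1,-62.5,-19,60,0],
    [-1,-62.5,-19,80,0],
    [-1,-62.5,-19,94,0],
    [-1,-62.5,-19,94,0]
  ]
}}

```text
time: 3.75
eef_pos: [0.5157, -0.3043, 0.1047]
orientation: [-3.141, -0.002, 1.833]
force: [-0.3, -0.6, 0.4]
width: 0.0927
```

```bash
python3 -c "
from h import *
rel((.516,-.3055,.105,104.8))
for n in('scene',):
    p,d=camera(n);np.savez('pics/s1.npz',p=p,d=d)
    cv2.imwrite('pics/s1.png',cv2.resize(p[120:300,120:340,::-1],(660,540),interpolation=cv2.INTER_CUBIC))"
```

```text
t 3.75 pos [ 0.5157 -0.3043  0.1047] yaw 105.04 q7 0.97 F [-0.33 -0.57  0.39] M [-0.071  0.028  0.012] w 0.0927
[-1.2 -0.  -0.3] turn 0.24
```

View pics/s1.png

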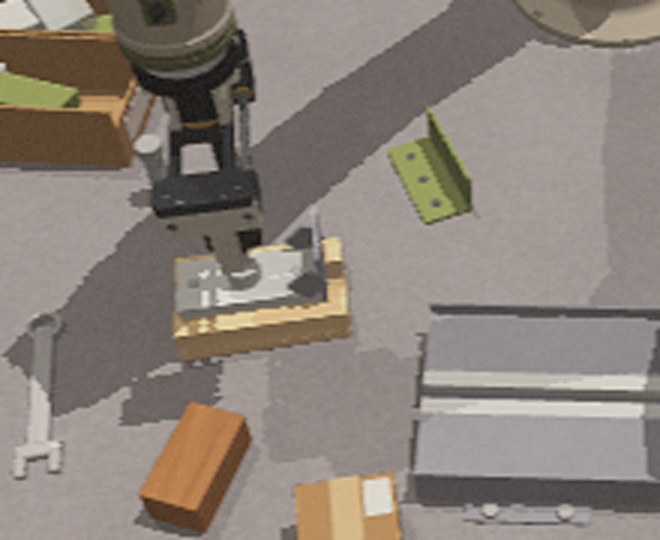

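The fingers straddle the knob at crop (238,255); close.

Call:
{"op": "step_arm", "data": {
  "deltas": [
    [1,0,0,0,0],
    [1,0,0,0,0],
    [1,0,0,0,0],
    [1,0,0,0,0],
    [1,0,0,0,0],
    [1,0,0,0,0]
  ],
  "squeeze": 40
}}

```text
time: 4.55
eef_pos: [0.516, -0.3049, 0.1054]
orientation: [-3.141, -0.001, 1.833]
force: [0.1, -0.0, 0.4]
width: 0.0375
```

```bash
python3 -c "
from h import *
rel((.516,-.3055,.105,104.8))"
```

```text
t 4.55 pos [ 0.516  -0.3049  0.1054] yaw 105.02 q7 0.97 F [ 0.1  -0.01  0.37] M [-0.031  0.061 -0.025] w 0.0375
[-0.6 -0.2  0.4] turn 0.22
```

Still closing.

Call:
{"op": "step_arm", "data": {
  "deltas": [
    [1,0,0,0,0],
    [1,0,0,0,0],
    [1,0,0,0,0],
    [1,0,0,0,0]
  ]
}}

```text
time: 5.05
eef_pos: [0.5161, -0.3049, 0.1054]
orientation: [-3.141, -0.001, 1.833]
force: [0.5, -0.1, 1.1]
width: 0.001
```

```bash
python3 -c "
from h import *
rel((.516,-.3055,.135,104.8))"
```

```text
t 5.05 pos [ 0.5161 -0.3049  0.1054] yaw 105.02 q7 0.97 F [ 0.46 -0.15  1.15] M [-0.108  0.124  0.041] w 0.001
[ -0.5  -0.2 -29.6] turn 0.22
```

Width 1 mm means the knob is not between the pads. Look.

```bash
python3 -c "
from h import *
o=[]
for n,c in(('scene',(150,250,150,270)),('top',(170,270,300,420))):
    p,d=camera(n);np.savez('pics/%s2.npz'%n,p=p,d=d)
    o.append(cv2.resize(p[c[0]:c[1],c[2]:c[3],::-1],(396,330),interpolation=cv2.INTER_CUBIC))
cv2.imwrite('pics/s2.png',np.hstack(o))"
```

```text
(no output)
```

View pics/s2.png

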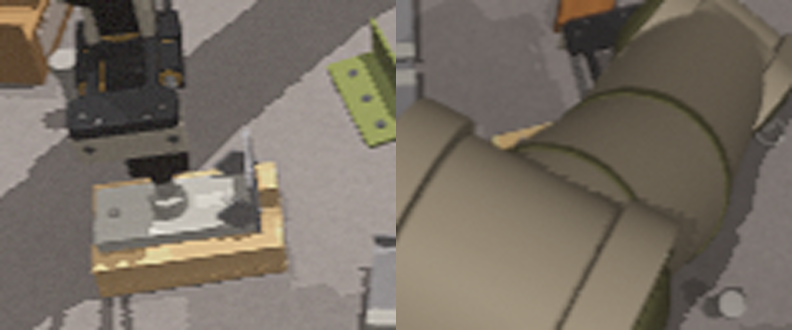

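```bash
python3 -c "
from h import *
for f in('pics/scene0.npz','pics/s1.npz','pics/scene2.npz'):
    z=np.load(f);W=cloud('scene',z['d']);p=z['p'].astype(int)
    v=(W[...,0]>.44)&(W[...,0]<.6)&(W[...,1]>-.38)&(W[...,1]<-.23)
    b=v&(p.sum(2)<120)&(W[...,2]>.085)&(W[...,2]<.125)
    k=W[b];print(f,len(k),np.round(np.percentile(k,[2,50,98],axis=0),3).tolist() if len(k) else '')
    for z0 in(.06,.07,.08,.09,.1,.11,.12,.13,.14,.15):
        q=v&(W[...,2]>z0)&(W[...,2]<z0+.01);k=W[q]
        if len(k): print(z0,len(k),np.round(np.percentile(k[:,:2],[5,50,95],axis=0),3).tolist(),p[q].mean(0).round())
    ft=v&(W[...,2]>.044)&(W[...,2]<.054);print(cv2.minAreaRect((W[ft][:,:2]*1000).astype(np.float32)))
rel()
"
```

```text
pics/scene0.npz 44 [[0.514, -0.323, 0.093], [0.522, -0.305, 0.103], [0.527, -0.283, 0.116]]
0.06 127 [[0.475, -0.316], [0.522, -0.269], [0.53, -0.235]] [112. 108. 104.]
0.07 56 [[0.474, -0.308], [0.522, -0.258], [0.528, -0.234]] [104.  99.  97.]
0.08 22 [[0.482, -0.312], [0.522, -0.299], [0.527, -0.233]] [108. 103.  99.]
0.09 74 [[0.475, -0.318], [0.518, -0.249], [0.526, -0.234]] [103.  99.  97.]
0.1 54 [[0.514, -0.325], [0.521, -0.304], [0.527, -0.284]] [48. 44. 42.]
0.11 104 [[0.508, -0.326], [0.518, -0.305], [0.525, -0.286]] [56. 52. 50.]
((513.9904174804688, -301.8660583496094), (61.81629180908203, 130.28236389160156), 14.627960205078125)
pics/s1.npz 33 [[0.515, -0.298, 0.094], [0.518, -0.291, 0.106], [0.52, -0.283, 0.115]]
0.06 108 [[0.476, -0.31], [0.525, -0.269], [0.531, -0.233]] [111. 108. 104.]
0.07 44 [[0.475, -0.299], [0.516, -0.252], [0.529, -0.237]] [101.  97.  95.]
0.08 16 [[0.479, -0.3], [0.52, -0.236], [0.528, -0.233]] [105. 101.  99.]
0.09 51 [[0.474, -0.3], [0.512, -0.243], [0.526, -0.234]] [126. 122. 121.]
0.1 28 [[0.51, -0.326], [0.518, -0.293], [0.527, -0.284]] [
[... 532 characters left out ...]
-0.303, 0.106], [0.527, -0.284, 0.116]]
0.06 126 [[0.477, -0.317], [0.523, -0.272], [0.53, -0.236]] [113. 109. 105.]
0.07 53 [[0.475, -0.31], [0.521, -0.26], [0.529, -0.234]] [106. 102. 100.]
0.08 22 [[0.506, -0.311], [0.523, -0.241], [0.527, -0.232]] [98. 94. 90.]
0.09 75 [[0.475, -0.319], [0.519, -0.249], [0.526, -0.235]] [99. 95. 94.]
0.1 55 [[0.515, -0.324], [0.521, -0.303], [0.527, -0.284]] [39. 35. 33.]
0.11 37 [[0.515, -0.325], [0.521, -0.305], [0.527, -0.286]] [45. 42. 39.]
((513.5748901367188, -302.1584777832031), (61.277957916259766, 130.251708984375), 14.745954513549805)
t 5.15 pos [ 0.5161 -0.3049  0.1054] yaw 105.02 q7 0.97 F [ 0.13 -0.04 -0.3 ] M [-0.053  0.082  0.01 ] w 0.0005
```

```bash
python3 -c "
from h import *
print(camera_info('scene')['position'])
for f in('pics/s1.npz','pics/scene2.npz'):
    z=np.load(f);W=cloud('scene',z['d']);p=z['p'].astype(int)
    v=(W[...,0]>.38)&(W[...,0]<.66)&(W[...,1]>-.42)&(W[...,1]<-.2)
    for z0 in np.arange(.11,.26,.01):
        q=v&(W[...,2]>z0)&(W[...,2]<z0+.01);k=W[q]
        if len(k): print(f[-10:],z0.round(3),len(k),np.round(np.percentile(k[:,:2],[2,50,98],axis=0),3).tolist(),p[q].mean(0).round())
print(w2px('scene',[[.576,-.289,.086],[.576,-.289,.12],[.576,-.289,.15],[.558,-.291,.086]]))
d=np.load('pics/s1.npz');W=cloud('scene',d['d'])
u,v0=w2px('scene',[.576,-.289,.086]).round().astype(int)
for r in range(v0-26,v0+8,2): print(r,np.round(W[r,u],3),d['p'][r,u])
import plant; print([a for a in dir(plant) if a[0]!='_'])
"
```

```text
[ 1.12365932 -0.01731834  0.83206426]
ics/s1.npz 0.11 19 [[0.515, -0.324], [0.519, -0.292], [0.547, -0.284]] [51. 48. 43.]
ics/s1.npz 0.12 6 [[0.564, -0.296], [0.572, -0.288], [0.576, -0.282]] [121. 114. 104.]
ics/s1.npz 0.13 28 [[0.458, -0.317], [0.572, -0.287], [0.576, -0.28]] [106. 100.  91.]
ics/s1.npz 0.14 37 [[0.458, -0.326], [0.572, -0.293], [0.576, -0.28]] [95. 89. 81.]
ics/s1.npz 0.15 34 [[0.469, -0.325], [0.573, -0.29], [0.578, -0.28]] [97. 90. 81.]
ics/s1.npz 0.16 37 [[0.467, -0.324], [0.574, -0.292], [0.578, -0.28]] [83. 78. 70.]
ics/s1.npz 0.17 24 [[0.472, -0.321], [0.576, -0.288], [0.578, -0.28]] [95. 89. 80.]
ics/s1.npz 0.2 69 [[0.461, -0.315], [0.596, -0.287], [0.606, -0.25]] [103.  96.  87.]
ics/s1.npz 0.21 189 [[0.457, -0.337], [0.59, -0.283], [0.607, -0.25]] [98. 92. 85.]
ics/s1.npz 0.22 165 [[0.432, -0.311], [0.509, -0.285], [0.61, -0.249]] [82. 77. 72.]
ics/s1.npz 0.23 142 [[0.44, -0.315], [0.599, -0.288], [0.612, -0.248]] [68. 63. 56.]
ics/s1.npz 0.24 637 [[0.435, -0.318], [0.583, -0.29], [0.611, -0.251]] [56. 54. 53.]
ics/s1.npz 0.25 75 [[0.497, -0.319], [0.525
[... 1007 characters left out ...]
[ 0.521 -0.3    0.105] [81 75 69]
202 [ 0.563 -0.282  0.148] [92 86 76]
204 [ 0.569 -0.28   0.149] [100  92  84]
206 [ 0.572 -0.28   0.144] [103  96  87]
208 [ 0.571 -0.282  0.137] [103  97  88]
210 [ 0.573 -0.282  0.131] [111 104  92]
212 [ 0.531 -0.304  0.069] [138 134 127]
214 [ 0.53  -0.306  0.06 ] [103 100  92]
216 [ 0.528 -0.309  0.049] [113 108 104]
218 [ 0.537 -0.306  0.051] [199 194 187]
220 [ 0.541 -0.306  0.049] [228 224 216]
222 [ 0.543 -0.306  0.042] [103 101  96]
224 [ 0.544 -0.307  0.035] [216 185 138]
226 [ 0.55  -0.306  0.034] [219 205 155]
228 [ 0.558 -0.304  0.036] [222 211 159]
['PlanningError', 'camera', 'camera_info', 'close_job', 'finger_overhang', 'masks_of', 'state']
```

```bash
python3 -c "
from h import *
print(finger_overhang if not callable(finger_overhang) else finger_overhang())
rel()"
```

```text
0.019
t 5.15 pos [ 0.5161 -0.3049  0.1054] yaw 105.02 q7 0.97 F [ 0.13 -0.04 -0.3 ] M [-0.053  0.082  0.01 ] w 0.0005
```

The depth data show the fingertips at z≈0.12 and the body bottom at z≈0.203. So the reported TCP z reads about 33 mm lower than the real grasp point, and the fingers closed just above the knob without touching it. I'll reopen, go down 30 mm and verify with depth.

Call:
{"op": "step_arm", "data": {
  "deltas": [
    [-1,0,0,-5,0],
    [-1,0,0,-5,0],
    [-1,0,0,-5,0],
    [-1,0,0,-5,0],
    [-1,0,0,-5,0],
    [-1,0,0,-5,0],
    [-1,0,0,-5,0],
    [-1,0,0,-5,0]
  ]
}}

```text
time: 6.15
eef_pos: [0.516, -0.3049, 0.1104]
orientation: [-3.141, -0.001, 1.833]
force: [0.8, -0.4, 1.6]
width: 0.0756
```

Call:
{"op": "step_arm", "data": {
  "deltas": [
    [-1,0,0,5,0],
    [-1,0,0,12,0],
    [-1,0,0,19,0],
    [-1,0,0,26,0],
    [-1,0,0,32,0],
    [-1,0,0,36,0],
    [-1,0,0,36,0]
  ]
}}

```text
time: 7.02
eef_pos: [0.5159, -0.3048, 0.0741]
orientation: [-3.141, -0.002, 1.833]
force: [0.1, 1.3, 0.1]
width: 0.0928
```

```bash
cat > f.py <<'E'
from h import *
rel()
p,d=camera('scene');np.savez('pics/s3.npz',p=p,d=d);W=cloud('scene',d)
c=state()['eef_pos']
v=(abs(W[...,0]-c[0])<.1)&(abs(W[...,1]-c[1])<.1)
for z0 in np.arange(c[2]-.01,c[2]+.12,.01):
    k=W[v&(W[...,2]>z0)&(W[...,2]<z0+.01)]
    if len(k): print(z0.round(3),len(k),np.round(np.percentile(k[:,:2],[2,50,98],axis=0),3).tolist())
E
python3 f.py
```

```text
t 7.025 pos [ 0.5159 -0.3048  0.0741] yaw 105.02 q7 0.98 F [0.12 1.34 0.06] M [-0.07  -0.011  0.005] w 0.0928
0.064 79 [[0.475, -0.3], [0.519, -0.257], [0.531, -0.232]]
0.074 21 [[0.474, -0.3], [0.515, -0.245], [0.528, -0.233]]
0.084 21 [[0.475, -0.269], [0.518, -0.237], [0.549, -0.232]]
0.094 45 [[0.459, -0.321], [0.503, -0.248], [0.575, -0.236]]
0.104 28 [[0.46, -0.324], [0.572, -0.293], [0.576, -0.281]]
0.114 34 [[0.464, -0.326], [0.572, -0.291], [0.577, -0.28]]
0.124 39 [[0.468, -0.324], [0.572, -0.293], [0.577, -0.281]]
0.134 20 [[0.511, -0.314], [0.575, -0.291], [0.579, -0.28]]
0.144 8 [[0.573, -0.295], [0.576, -0.285], [0.577, -0.28]]
0.164 12 [[0.591, -0.314], [0.6, -0.296], [0.605, -0.262]]
0.174 120 [[0.455, -0.316], [0.595, -0.283], [0.606, -0.249]]
0.184 186 [[0.44, -0.341], [0.52, -0.284], [0.606, -0.252]]
```

Body bottom is at ~0.171 and tips are at ~0.09, so the pads are at knob height. Close.

Call:
{"op": "step_arm", "data": {
  "deltas": [
    [1,0,0,2,0],
    [1,0,0,2,0],
    [1,0,0,2,0],
    [1,0,0,2,0],
    [1,0,0,2,0],
    [1,0,0,2,0],
    [1,0,0,2,0],
    [1,0,0,2,0]
  ],
  "squeeze": 40
}}

```text
time: 8.07
eef_pos: [0.516, -0.3049, 0.0723]
orientation: [-3.141, -0.001, 1.833]
force: [0.3, 0.6, -0.5]
width: 0.0181
```

Call:
{"op": "step_arm", "data": {
  "deltas": [
    [1,0,0,0,0],
    [1,0,0,0,0]
  ]
}}

```text
time: 8.32
eef_pos: [0.5159, -0.3049, 0.0723]
orientation: [-3.141, -0.001, 1.833]
force: [-0.3, -0.4, -0.5]
width: 0.0138
```

Call:
{"op": "step_arm", "data": {
  "deltas": [
    [1,0,0,-5,0],
    [1,0,0,-15,0],
    [1,0,0,-30,0],
    [1,0,0,-45,0],
    [1,0,0,-60,0],
    [1,0,0,-60,0]
  ]
}}

```text
time: 9.07
eef_pos: [0.5168, -0.3053, 0.1339]
orientation: [3.14, 0.0, 1.833]
force: [-0.7, 1.4, -3.5]
width: 0.0136
```

```bash
python3 -c "
from h import *
rel((.603,-.033,.132,93.2))"
```

```text
t 9.075 pos [ 0.5168 -0.3053  0.1339] yaw 105.02 q7 0.95 F [-0.68  1.44 -3.51] M [-0.051  0.103 -0.002] w 0.0136
[240.7 153.9   2.1] turn 11.82
```

Weight −3.5 N: keeper lifted.

Call:
{"op": "step_arm", "data": {
  "deltas": [
    [1,35,22,0,0],
    [1,75,48,0,3],
    [1,115,74,0,6],
    [1,155,99,0,9],
    [1,195,125,0,11.8],
    [1,225,144,0,11.8],
    [1,240.5,154,10,11.8],
    [1,240.5,154,27,11.8]
  ]
}}

```text
time: 10.07
eef_pos: [0.6035, -0.0323, 0.1061]
orientation: [3.139, -0.0, 1.629]
force: [-0.3, -0.7, -4.6]
width: 0.0135
```

```bash
cat > v.py <<'E'
from h import *
import sys
rel((.603,-.033,.107,93.2))
o=[]
for n,c in(('scene',(190,290,260,400)),('top',(140,240,160,300))):
    p,d=camera(n);np.savez('pics/%s_%s.npz'%(n,sys.argv[1]),p=p,d=d)
    o.append(cv2.resize(p[c[0]:c[1],c[2]:c[3],::-1],(399,285),interpolation=cv2.INTER_CUBIC))
cv2.imwrite('pics/v%s.png'%sys.argv[1],np.hstack(o))
E
python3 v.py a
```

```text
t 10.075 pos [ 0.6035 -0.0323  0.1061] yaw 93.34 q7 0.37 F [-0.33 -0.72 -4.59] M [-0.203  0.036 -0.018] w 0.0135
[-0.7 -0.5 -0.9] turn 0.14
```

View pics/va.png

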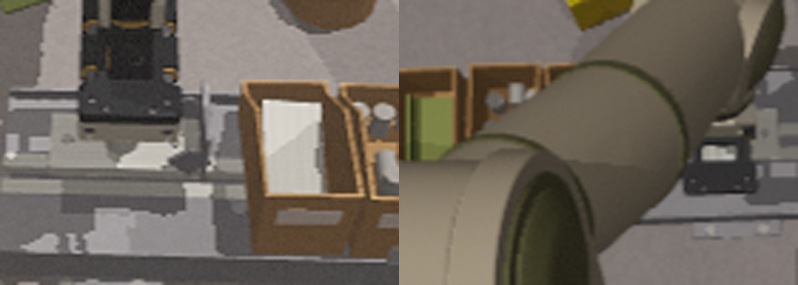

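The keeper hangs over the slot (scene crop 120,150), with its face plate (205,110) towards bin 3. I'll measure the camera's x bias from the foot's front edge, against the TCP.

```bash
cat > b.py <<'E'
from h import *
c=state()["eef_pos"];th=np.radians(3.3);ex=np.array([np.cos(th),np.sin(th)]);ey=np.array([-np.sin(th),np.cos(th)])
for n in("scene","top"):
    W=cloud(n,np.load("pics/%s_a.npz"%n)["d"])
    L=(W[...,:2]-c[:2])@np.stack([ex,ey],1);z=W[...,2]
    for nm,z0,z1 in(("foot top",.079,.088),("foot face",.070,.079)):
        m=(z>z0)&(z<z1)&(abs(L[...,1])<.075)&(abs(L[...,0])<.05);q=L[m]
        print(n,nm,m.sum(),np.median(z[m]) if m.any() else "")
        if m.sum()<8: continue
        print(cv2.minAreaRect((q*1000).astype(np.float32)))
        for y in np.arange(-.06,.07,.015):
            s=q[abs(q[:,1]-y)<.0075,0]
            if len(s): print("   y %.3f n %d x %.1f..%.1f med %.1f"%(y,len(s),s.min()*1e3,s.max()*1e3,np.median(s)*1e3))
E
python3 b.py
```

```text
scene foot top 621 0.08354609189230633
((2.601268768310547, 4.814430236816406), (128.7751007080078, 55.94112777709961), 89.6448974609375)
   y -0.060 n 57 x -24.4..28.5 med 4.1
   y -0.045 n 121 x -25.6..30.2 med 2.6
   y -0.030 n 75 x 0.2..30.0 med 15.6
   y -0.015 n 62 x 0.0..30.3 med 18.5
   y 0.000 n 42 x 12.9..29.8 med 21.0
   y 0.015 n 67 x 2.3..30.5 med 18.2
   y 0.030 n 63 x 2.3..30.4 med 17.1
   y 0.045 n 51 x -23.1..28.9 med 8.0
   y 0.060 n 80 x -24.9..31.0 med -4.4
scene foot face 107 0.07483694379780237
((28.58391571044922, 5.704349517822266), (126.8821029663086, 5.515117168426514), 88.89154052734375)
   y -0.060 n 5 x 28.1..30.2 med 28.5
   y -0.045 n 14 x 26.4..30.1 med 29.0
   y -0.030 n 12 x 27.2..30.1 med 28.6
   y -0.015 n 13 x 27.0..29.7 med 28.4
   y 0.000 n 11 x 27.9..28.9 med 28.5
   y 0.015 n 11 x 27.1..29.5 med 28.4
   y 0.030 n 11 x 27.0..31.1 med 28.8
   y 0.045 n 14 x 27.2..30.9 med 28.7
   y 0.060 n 15 x 26.8..31.5 med 28.7
top foot top 178 0.08228382464896
((0.0071086883544921875, -21.210922241210938), (80.87696838378906, 55.15983581542969), 89.55517578125)
   y -0.060 n 45 x -27.8..27.3 med -2.1
   y -0.045 n 70 x -27.6..27.4 med -2.1
   y -0.030 n 13 x -26.4..-8.1 med -17.5
   y -0.015 n 13 x -26.5..-12.6 med -19.2
   y 0.000 n 20 x -26.4..-12.2 med -19.7
   y 0.015 n 17 x -27.3..-11.6 med -18.7
top foot face 33 0.07804776774243449
((0.30567359924316406, -23.01239776611328), (77.91777038574219, 56.539093017578125), 88.806396484375)
   y -0.060 n 8 x -26.6..27.9 med 6.7
   y -0.045 n 10 x -28.4..27.6 med -5.4
   y -0.030 n 2 x -27.7..-19.3 med -23.5
   y -0.015 n 2 x -21.8..-15.0 med -18.4
   y 0.000 n 5 x -27.3..-11.8 med -21.3
   y 0.015 n 6 x -27.2..-14.6 med -23.6
```

Call:
{"op": "step_arm", "data": {
  "deltas": [
    [1,0,-1,5,0.1],
    [1,0,-1,13,0.1],
    [1,0,-1,19,0.1],
    [1,0,-1,24,0.1],
    [1,0,-1,26,0.1],
    [1,0,-1,26,0.1]
  ]
}}

```text
time: 10.92
eef_pos: [0.6002, -0.0348, 0.0787]
orientation: [-3.139, 0.001, 1.624]
force: [0.2, -0.4, -3.1]
width: 0.0137
```

```bash
sed -i 's/_%s.npz/_%s.npz/' v.py; cat > c.py <<'E'
from h import *
rel((.6025,-.033,.0672,93.24))
# relative: foot front face & stripes, same camera, depth cloud
p,d=camera("scene");np.savez("pics/scene_b.npz",p=p,d=d);W=cloud("scene",d);z=W[...,2]
s=state();c=s["eef_pos"];th=s["orientation"][2]-np.pi/2;ex=np.array([np.cos(th),np.sin(th)]);ey=np.array([-np.sin(th),np.cos(th)])
L=(W[...,:2]-c[:2])@np.stack([ex,ey],1)
f0=c[2]-.0373
m=(z>f0+.002)&(z<f0+.012)&(abs(L[...,1]-.005)<.06)&(L[...,0]>.02)&(L[...,0]<.035)
print("foot face x",m.sum(),np.round(np.percentile(L[m][:,0]*1e3,[10,50,90]),1),"z",f0)
g=p.astype(int).sum(2)/3
# stripe behind the keeper (keeper y<-.065), white pixels
m=(abs(z-.0307)<.004)&(L[...,1]<-.068)&(L[...,1]>-.105)&(abs(L[...,0])<.03)
q=L[m]*1e3;gg=g[m]
for a in np.arange(-30,30,2.5):
    k=(q[:,0]>=a)&(q[:,0]<a+2.5)
    if k.any(): print(a,k.sum(),round(gg[k].mean()))
m=(z>-.01)&(z<.022)&(L[...,1]<-.068)&(L[...,1]>-.105)&(abs(L[...,0])<.03)
print("slot low",m.sum(),np.round(np.percentile(L[m][:,0]*1e3,[5,50,95]),1) if m.any() else "")
E
python3 c.py
```

```text
t 10.925 pos [ 0.6002 -0.0348  0.0787] yaw 93.04 q7 0.39 F [ 0.22 -0.41 -3.05] M [-0.092 -0.028  0.02 ] w 0.0137
[ 1.7  2.4 11.5] turn -0.2
foot face x 103 [24.5 25.8 27. ] z 0.04150203661256413
-30.0 12 129
-27.5 13 127
-25.0 11 124
-22.5 9 125
-20.0 15 136
-17.5 11 143
-15.0 9 141
-12.5 14 139
-10.0 9 143
-7.5 12 141
-5.0 14 113
7.5 4 147
10.0 10 144
12.5 14 141
15.0 14 139
17.5 9 147
20.0 13 133
22.5 10 117
25.0 16 104
27.5 7 105
slot low 43 [-14.7 -11.5  -7.4]
```

```bash
python3 c.py | grep -v "^[-0-9]"; python3 c.py | grep -v "^[-0-9]"
```

```text
t 10.975 pos [ 0.6003 -0.0348  0.0788] yaw 93.05 q7 0.39 F [ 0.1  0.5 -3.2] M [-0.059  0.021  0.035] w 0.0138
[ 1.7  2.3 11.6] turn -0.19
foot face x 109 [25.1 26.1 27. ] z 0.041573500945100164
slot low 42 [-14.9 -11.5  -8.6]
t 11.025 pos [ 0.6003 -0.0348  0.0789] yaw 93.05 q7 0.39 F [ 0.47 -0.68 -3.07] M [-0.073  0.057 -0.029] w 0.0142
[ 1.7  2.3 11.7] turn -0.19
foot face x 118 [24.6 26.  27.3] z 0.04162607359436363
slot low 42 [-15.1 -11.5  -7.5]
```

Relative measurements in the two cameras agree that the stud must move about +3.7 mm in x. Shift, then check.

Call:
{"op": "step_arm", "data": {
  "deltas": [
    [1,1,1.5,-1,-0.1],
    [1,1.5,3,-1,-0.2],
    [1,1.5,3.7,-1,-0.2],
    [1,1.5,3.7,-1,-0.2],
    [1,1.5,3.7,-1,-0.2],
    [1,1.5,3.7,-1,-0.2]
  ]
}}

```text
time: 11.82
eef_pos: [0.6039, -0.0332, 0.0799]
orientation: [-3.14, 0.001, 1.627]
force: [-0.0, -0.0, -3.4]
width: 0.0138
```

```bash
python3 c.py; python3 - <<'E'
from h import *
p,d=camera("top");W=cloud("top",d);z=W[...,2]
s=state();c=s["eef_pos"];th=s["orientation"][2]-np.pi/2;ex=np.array([np.cos(th),np.sin(th)]);ey=np.array([-np.sin(th),np.cos(th)])
L=(W[...,:2]-c[:2])@np.stack([ex,ey],1)
m=(z>.052)&(z<.062)&(L[...,1]<-.03)&(L[...,1]>-.065)&(abs(L[...,0])<.035)
print("top foot",np.round(np.percentile(L[m][:,0]*1e3,[1,50,99]),1), cv2.minAreaRect((L[m]*1000).astype(np.float32)))
g=p.astype(int).sum(2)/3
m=(abs(z-.031)<.004)&(L[...,1]<-.068)&(L[...,1]>-.105)&(abs(L[...,0])<.04)
q=L[m]*1e3;gg=g[m]
for a in np.arange(-30,30,2.5):
    k=(q[:,0]>=a)&(q[:,0]<a+2.5)
    if k.any(): print(a,k.sum(),round(gg[k].mean()))
E
```

```text
t 11.825 pos [ 0.6039 -0.0332  0.0799] yaw 93.24 q7 0.39 F [-0.01 -0.01 -3.4 ] M [-0.071  0.06  -0.003] w 0.0138
[ 0.3 -1.4 12.7] turn -0.0
foot face x 112 [25.  26.1 27.2] z 0.04258466481767087
-30.0 8 132
-27.5 12 124
-25.0 16 135
-22.5 12 160
-20.0 9 144
-17.5 14 148
-15.0 7 139
-12.5 15 141
-10.0 13 122
-7.5 5 106
2.5 1 146
5.0 12 147
7.5 12 140
10.0 12 141
12.5 15 142
15.0 13 140
17.5 14 122
20.0 11 104
22.5 12 105
25.0 13 106
27.5 13 106
slot low 44 [-18.5 -15.2 -11.6]
top foot [-28.2  -2.9  27.3] ((-0.08597373962402344, -48.33753204345703), (25.247373580932617, 57.060550689697266), 87.71421813964844)
-30.0 7 109
-27.5 10 103
-25.0 9 107
-22.5 6 125
-20.0 6 120
-17.5 9 129
-15.0 10 117
-12.5 5 110
-10.0 7 111
-7.5 6 97
5.0 10 92
7.5 7 112
10.0 6 112
12.5 7 110
15.0 12 111
17.5 7 104
20.0 6 83
22.5 8 80
25.0 10 80
27.5 5 80
```

Call:
{"op": "step_arm", "data": {
  "deltas": [
    [1,0,-1,1,0],
    [1,0,-1,3,0],
    [1,0,-1,5,0],
    [1,0,-1,7,0],
    [1,0,-1,8.5,0],
    [1,0,-1,8.5,0]
  ]
}}

```text
time: 12.68
eef_pos: [0.6028, -0.0332, 0.0712]
orientation: [-3.139, 0.001, 1.627]
force: [0.6, -0.6, -3.2]
width: 0.0133
```

```bash
python3 -c "
from h import *
rel((.603,-.033,.0672,93.24))"
```

```text
t 12.675 pos [ 0.6028 -0.0332  0.0712] yaw 93.24 q7 0.4 F [ 0.58 -0.62 -3.22] M [-0.07   0.012  0.037] w 0.0133
[0.2 0.2 4. ] turn 0.0
```

Head and pins are inside the slot without contact. Continue down to the deck.

Call:
{"op": "step_arm", "data": {
  "deltas": [
    [1,0,0,1,0],
    [1,0,0,2,0],
    [1,0,0,3,0],
    [1,0,0,3.5,0],
    [1,0,0,3.5,0]
  ]
}}

```text
time: 13.3
eef_pos: [0.6028, -0.0332, 0.0677]
orientation: [-3.139, 0.001, 1.627]
force: [-0.5, -0.2, -4.0]
width: 0.014
```

```bash
python3 -c "
from h import *
rel()"
```

```text
t 13.3 pos [ 0.6028 -0.0332  0.0677] yaw 93.24 q7 0.4 F [-0.49 -0.21 -4.02] M [-0.099  0.061 -0.013] w 0.014
```

Not yet touching; another 1.5 mm.

Call:
{"op": "step_arm", "data": {
  "deltas": [
    [1,0,0,0.5,0],
    [1,0,0,1,0],
    [1,0,0,1.5,0],
    [1,0,0,1.5,0]
  ]
}}

```text
time: 13.8
eef_pos: [0.6028, -0.0334, 0.0665]
orientation: [-3.14, 0.001, 1.627]
force: [-1.3, -1.0, 3.8]
width: 0.0138
```

```bash
python3 -c "
from h import *
rel()"
```

```text
t 13.8 pos [ 0.6028 -0.0334  0.0665] yaw 93.23 q7 0.4 F [-1.34 -1.    3.83] M [-0.129  0.498  0.028] w 0.0138
```

Foot seated (z stopped at the predicted height, ~7 N taken up). Relieve slightly and slide, watching the force.

Call:
{"op": "step_arm", "data": {
  "deltas": [
    [1,2,0,-0.4,0],
    [1,7,0,-0.4,0],
    [1,12,0,-0.4,0],
    [1,17,0,-0.4,0],
    [1,22,0,-0.4,0],
    [1,27,0,-0.4,0],
    [1,31,0,-0.4,0],
    [1,31,0,-0.4,0]
  ]
}}

```text
time: 14.8
eef_pos: [0.601, -0.0015, 0.0668]
orientation: [-3.139, 0.0, 1.628]
force: [-0.2, -0.7, 3.0]
width: 0.0137
```

```bash
python3 -c "
from h import *
rel()
s=[]
p,d=camera('scene');W=cloud('scene',d)
for t in('bin3',):
    for m in masks_of(t,'scene'):
        w=W[m['mask']&(d>0)];w=w[(w[:,2]>.11)&(w[:,2]<.13)]
        if len(w)>30:
            r=cv2.minAreaRect((w[:,:2]*1000).astype(np.float32));print(round(m['conf'],2),np.round(r[0]),np.round(r[1]),round(r[2],1),'y',np.round(np.percentile(w[:,1],[1,99]),3))
q=W[(W[...,2]>.06)&(W[...,2]<.116)&(W[...,0]>.54)&(W[...,0]<.67)&(W[...,1]>.33)&(W[...,1]<.40)]
print('fence',len(q),np.round(np.percentile(q,[1,10,50,90,99],axis=0),3).tolist())
"
```

```text
t 14.8 pos [ 0.601  -0.0015  0.0668] yaw 93.27 q7 0.36 F [-0.2  -0.67  3.05] M [-0.206 -0.05  -0.031] w 0.0137
0.98 [620. 192.] [95. 84.] 3.9 y [0.157 0.234]
0.84 [612. 277.] [95. 91.] 3.8 y [0.235 0.323]
0.77 [622. 113.] [95. 76.] 4.5 y [0.074 0.153]
fence 798 [[0.542, 0.349, 0.061], [0.558, 0.35, 0.067], [0.625, 0.354, 0.089], [0.663, 0.371, 0.113], [0.668, 0.381, 0.116]]
```

Call:
{"op": "step_arm", "data": {
  "deltas": [
    [1,4,0,0,0],
    [1,9,0,0,0],
    [1,14,0,0,0],
    [1,19,0,0,0],
    [1,24,0,0,0],
    [1,29,0,0,0],
    [1,34,0,0,0],
    [1,38,0,0,0]
  ]
}}

```text
time: 15.9
eef_pos: [0.5989, 0.0355, 0.0668]
orientation: [-3.139, 0.001, 1.627]
force: [-0.1, -7.2, 4.0]
width: 0.0136
```

```bash
python3 -c "
from h import *
rel()"
```

```text
t 15.9 pos [0.5989 0.0355 0.0668] yaw 93.21 q7 0.3 F [-0.06 -7.16  3.95] M [-1.539 -0.092 -0.042] w 0.0136
```

Call:
{"op": "step_arm", "data": {
  "deltas": [
    [1,3,0,-0.2,0],
    [1,6,0,-0.2,0],
    [1,9,0,-0.2,0],
    [1,11,0,-0.2,0],
    [1,13,0,-0.2,0]
  ]
}}

```text
time: 16.52
eef_pos: [0.5981, 0.0475, 0.067]
orientation: [-3.14, 0.003, 1.626]
force: [0.7, -6.9, 3.7]
width: 0.0136
```

```bash
python3 -c "
from h import *
rel()"
```

```text
t 16.525 pos [0.5981 0.0475 0.067 ] yaw 93.16 q7 0.28 F [ 0.74 -6.89  3.67] M [-1.479 -0.09  -0.095] w 0.0136
```

Call:
{"op": "step_arm", "data": {
  "deltas": [
    [1,1.5,0,0,0],
    [1,3,0,0,0],
    [1,4.5,0,0,0],
    [1,5,0,0,0]
  ]
}}

```text
time: 17.02
eef_pos: [0.5979, 0.0515, 0.067]
orientation: [-3.14, 0.004, 1.625]
force: [0.9, -7.2, 3.5]
width: 0.014
```

Call:
{"op": "step_arm", "data": {
  "deltas": [
    [1,1,0,0,0],
    [1,2,0,0,0],
    [1,3,0,0,0],
    [1,3,0,0,0]
  ]
}}

```text
time: 17.52
eef_pos: [0.5978, 0.0537, 0.067]
orientation: [-3.14, 0.005, 1.625]
force: [0.4, -5.8, 3.5]
width: 0.0135
```

Call:
{"op": "step_arm", "data": {
  "deltas": [
    [1,0.7,0,0,0],
    [1,1.4,0,0,0],
    [1,2,0,0,0],
    [1,2,0,0,0]
  ]
}}

```text
time: 18.02
eef_pos: [0.5977, 0.0548, 0.067]
orientation: [-3.14, 0.006, 1.624]
force: [0.9, -6.3, 4.1]
width: 0.0136
```

Call:
{"op": "step_arm", "data": {
  "deltas": [
    [1,0.7,0,0,0],
    [1,1.4,0,0,0],
    [1,2,0,0,0],
    [1,2,0,0,0]
  ]
}}

```text
time: 18.52
eef_pos: [0.5977, 0.0559, 0.067]
orientation: [-3.14, 0.007, 1.623]
force: [-0.1, -7.2, 4.5]
width: 0.0138
```

```bash
python3 -c "
from h import *
rel()
p,d=camera('scene');W=cloud('scene',d)
cv2.imwrite('pics/s5.png',cv2.resize(p[180:300,290:500,::-1],(735,420),interpolation=cv2.INTER_CUBIC))
"
```

```text
t 18.525 pos [0.5977 0.0559 0.067 ] yaw 93.0 q7 0.26 F [-0.14 -7.24  4.49] M [-1.3   -0.169 -0.008] w 0.0138
```

View pics/s5.png

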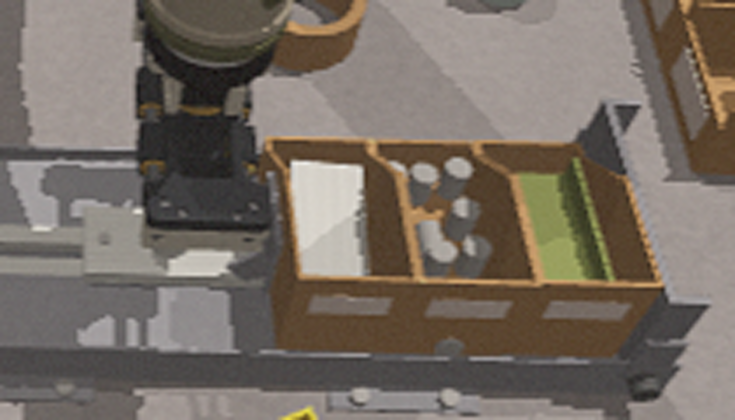

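Bins are now together and squared, with bin 1 at or very near the fence (crop 640,270). Keep pushing in small steps until the force rises.

Call:
{"op": "step_arm", "data": {
  "deltas": [
    [1,0.7,0,0,0.1],
    [1,1.5,0,0,0.2],
    [1,2.2,0,0,0.2],
    [1,2.5,0,0,0.2]
  ]
}}

```text
time: 19.08
eef_pos: [0.5976, 0.0573, 0.0671]
orientation: [-3.141, 0.008, 1.619]
force: [0.9, -7.3, 3.8]
width: 0.0137
```

Call:
{"op": "step_arm", "data": {
  "deltas": [
    [1,0.7,0,0,0],
    [1,1.5,0,0,0],
    [1,2.2,0,0,0],
    [1,2.5,0,0,0]
  ]
}}

```text
time: 19.58
eef_pos: [0.5976, 0.0582, 0.0671]
orientation: [-3.141, 0.01, 1.618]
force: [1.1, -8.9, 4.1]
width: 0.0138
```

```bash
python3 -c "
from h import *
rel()"
```

```text
t 19.575 pos [0.5976 0.0582 0.0671] yaw 92.69 q7 0.26 F [ 1.13 -8.92  4.12] M [-1.88  -0.135  0.039] w 0.0138
```

Call:
{"op": "step_arm", "data": {
  "deltas": [
    [1,0.7,0,0,-0.3],
    [1,1.5,0,0,-0.5],
    [1,2.2,0,0,-0.5],
    [1,2.5,0,0,-0.5],
    [1,2.5,0,0,-0.5]
  ]
}}

```text
time: 20.2
eef_pos: [0.5976, 0.0582, 0.0672]
orientation: [-3.141, 0.013, 1.624]
force: [2.0, -11.2, 4.0]
width: 0.0135
```

Call:
{"op": "step_arm", "data": {
  "deltas": [
    [1,0.7,0,0,0],
    [1,1.5,0,0,0],
    [1,2.2,0,0,0],
    [1,2.2,0,0,0]
  ]
}}

```text
time: 20.7
eef_pos: [0.5977, 0.0582, 0.0673]
orientation: [3.141, 0.015, 1.623]
force: [1.6, -10.6, 2.9]
width: 0.014
```

```bash
python3 -c "
from h import *
rel()"
```

```text
t 20.7 pos [0.5977 0.0582 0.0673] yaw 92.96 q7 0.25 F [  1.59 -10.61   2.9 ] M [-1.968 -0.161 -0.041] w 0.014
```

Position is blocked at y=0.0582 while the force rises to ~11 N: the bins are tight on the fence, matching the predicted face at y≈0.127. Now press the knob, holding the push.

Call:
{"op": "step_arm", "data": {
  "deltas": [
    [1,2,0,1.5,-0.2],
    [1,2,0,3,-0.2],
    [1,2,0,4.5,-0.2],
    [1,2,0,5.5,-0.2],
    [1,2,0,5.5,-0.2]
  ]
}}

```text
time: 21.32
eef_pos: [0.5978, 0.0581, 0.0623]
orientation: [3.141, 0.017, 1.624]
force: [-0.2, -10.2, 11.4]
width: 0.0141
```

```bash
python3 -c "
from h import *
rel()"
```

```text
t 21.325 pos [0.5978 0.0581 0.0623] yaw 93.05 q7 0.26 F [ -0.16 -10.17  11.43] M [-1.82   0.314 -0.04 ] w 0.0141
```

z −5.0 mm at 11.4 N, exactly the spring law for 5 mm. Turn clockwise, first part.

Call:
{"op": "step_arm", "data": {
  "deltas": [
    [1,2,0,0.5,5],
    [1,2,0,0.5,13],
    [1,2,0,0.5,21],
    [1,2,0,0.5,30],
    [1,2,0,0.5,30]
  ]
}}

```text
time: 21.95
eef_pos: [0.5988, 0.0578, 0.0626]
orientation: [3.129, 0.016, 1.096]
force: [1.5, -10.2, 10.6]
width: 0.0135
```

```bash
cat > r.py <<'E'
from h import *
rel()
s=state();R=Rm(s["orientation"]);print("push 2mm along slot in tool axes",np.round(R.T@np.array([-.0565,.998,0])*2,2),"left to turn",round(np.degrees(s["orientation"][2])-3.22,2))
E
python3 r.py
```

```text
t 21.95 pos [0.5988 0.0578 0.0626] yaw 62.82 q7 -0.1 F [  1.51 -10.17  10.65] M [-1.95   0.086 -0.066] w 0.0135
push 2mm along slot in tool axes [ 1.72 -1.01 -0.04] left to turn 59.6
```

Call:
{"op": "step_arm", "data": {
  "deltas": [
    [1,1.7,-1,0.7,6],
    [1,1.7,-1,0.7,14],
    [1,1.7,-1,0.7,22],
    [1,1.7,-1,0.7,30],
    [1,1.7,-1,0.7,30]
  ]
}}

```text
time: 22.58
eef_pos: [0.5997, 0.057, 0.0627]
orientation: [3.118, 0.007, 0.569]
force: [0.9, -11.7, 10.9]
width: 0.0138
```

```bash
python3 r.py
```

```text
t 22.575 pos [0.5997 0.057  0.0627] yaw 32.59 q7 -0.47 F [  0.92 -11.72  10.94] M [-2.018  0.215 -0.05 ] w 0.0138
push 2mm along slot in tool axes [ 0.98 -1.74 -0.05] left to turn 29.37
```

Call:
{"op": "step_arm", "data": {
  "deltas": [
    [1,1,-1.7,0.7,6],
    [1,1,-1.7,0.7,14],
    [1,1,-1.7,0.7,21],
    [1,1,-1.7,0.7,26],
    [1,1,-1.7,0.7,28],
    [1,1,-1.7,0.7,28]
  ]
}}

```text
time: 23.32
eef_pos: [0.6002, 0.0558, 0.0627]
orientation: [3.114, -0.007, 0.077]
force: [0.5, -11.5, 10.7]
width: 0.0137
```

```bash
python3 r.py
```

```text
t 23.325 pos [0.6002 0.0558 0.0627] yaw 4.43 q7 -0.83 F [  0.45 -11.53  10.67] M [-2.063  0.385 -0.046] w 0.0137
push 2mm along slot in tool axes [ 0.04 -2.   -0.06] left to turn 1.21
```

Call:
{"op": "step_arm", "data": {
  "deltas": [
    [1,0,-2,0.6,0.5],
    [1,0,-2,0.6,1],
    [1,0,-2,0.6,1]
  ]
}}

```text
time: 23.7
eef_pos: [0.6003, 0.0557, 0.0628]
orientation: [3.111, -0.009, 0.058]
force: [-0.6, -9.8, 9.9]
width: 0.014
```

```bash
python3 r.py
```

```text
t 23.7 pos [0.6003 0.0557 0.0628] yaw 3.33 q7 -0.85 F [-0.59 -9.83  9.92] M [-1.419  0.515  0.009] w 0.014
push 2mm along slot in tool axes [ 0.   -2.   -0.06] left to turn 0.11
```

Call:
{"op": "step_arm", "data": {
  "deltas": [
    [1,0,-2,-0.5,0],
    [1,0,-2,-1.2,0],
    [1,0,-2,-1.8,0],
    [1,0,-2,-1.8,0]
  ]
}}

```text
time: 24.2
eef_pos: [0.6002, 0.0556, 0.0643]
orientation: [3.108, -0.009, 0.057]
force: [1.8, -11.1, -1.6]
width: 0.0138
```

```bash
python3 r.py
```

```text
t 24.2 pos [0.6002 0.0556 0.0643] yaw 3.24 q7 -0.85 F [  1.8  -11.11  -1.61] M [-1.564 -0.056 -0.004] w 0.0138
push 2mm along slot in tool axes [ 0.   -2.   -0.07] left to turn 0.02
```

Head drawn up under the lips (3 mm press, force near zero). Relax the push, then open partially.

Call:
{"op": "step_arm", "data": {
  "deltas": [
    [1,0,-1,0,0],
    [1,0,0,0,0],
    [1,0,0.5,0,0],
    [1,0,0.5,0,0]
  ]
}}

```text
time: 24.7
eef_pos: [0.6002, 0.0554, 0.0643]
orientation: [3.108, -0.009, 0.057]
force: [0.2, -4.1, 3.3]
width: 0.0142
```

```bash
python3 r.py
```

```text
t 24.7 pos [0.6002 0.0554 0.0643] yaw 3.25 q7 -0.85 F [ 0.22 -4.1   3.25] M [0.013 0.15  0.052] w 0.0142
push 2mm along slot in tool axes [ 0.   -2.   -0.07] left to turn 0.03
```

Call:
{"op": "step_arm", "data": {
  "deltas": [
    [0.3,0,0.3,-0.3,0],
    [0.3,0,0.3,-0.3,0],
    [0.3,0,0.3,-0.3,0],
    [0.3,0,0.3,-0.3,0]
  ]
}}

```text
time: 25.2
eef_pos: [0.6001, 0.0555, 0.0645]
orientation: [3.109, -0.009, 0.057]
force: [-0.4, 0.3, 0.3]
width: 0.0326
```

```bash
python3 r.py
```

```text
t 25.2 pos [0.6001 0.0555 0.0645] yaw 3.27 q7 -0.85 F [-0.41  0.31  0.28] M [ 0.015  0.153 -0.009] w 0.0326
push 2mm along slot in tool axes [ 0.   -2.   -0.07] left to turn 0.05
```

Call:
{"op": "step_arm", "data": {
  "deltas": [
    [0.3,0,0,-8,0],
    [0.3,0,0,-25,0],
    [0.3,0,0,-50,0],
    [0.3,0,0,-90,0],
    [0.3,0,0,-140,0],
    [0.3,0,30,-170,0],
    [0.3,0,90,-170,0],
    [0.3,0,150,-170,0]
  ]
}}

```text
time: 26.2
eef_pos: [0.607, -0.0897, 0.2411]
orientation: [3.109, -0.01, 0.059]
force: [1.3, -0.0, -0.7]
width: 0.0325
```

Call:
{"op": "step_arm", "data": {
  "deltas": [
    [0.3,0,50,0,0],
    [0.3,0,100,0,0],
    [0.3,0,150,0,0],
    [0.3,0,150,0,0]
  ]
}}

```text
time: 26.7
eef_pos: [0.6143, -0.2448, 0.2481]
orientation: [3.106, -0.012, 0.052]
force: [0.5, -0.7, 0.1]
width: 0.0325
```

```bash
python3 - <<'E'
from h import *
rel()
o=[]
for n,c in(('scene',(180,300,250,490)),('top',(140,260,130,330))):
    p,d=camera(n);W=cloud(n,d)
    o.append(cv2.resize(p[c[0]:c[1],c[2]:c[3],::-1],(600,300) if n=="scene" else (500,300),interpolation=cv2.INTER_CUBIC)[:, :500 if n=="top" else 600])
    k=W[(W[...,2]>.09)&(W[...,2]<.125)&(abs(W[...,0]-.6)<.05)&(abs(W[...,1]-.057)<.045)&(d>0)]
    kt=k[k[:,2]<.112];print(n,len(kt),cv2.minAreaRect((kt[:,:2]*1000).astype(np.float32)))
    z=W[...,2]
    f=W[(z>.04)&(z<.049)&(abs(W[...,0]-.6)<.035)&(W[...,1]>-.03)&(W[...,1]<.13)];print("foot",cv2.minAreaRect((f[:,:2]*1000).astype(np.float32)),np.median(f[:,2]))
o[1]=cv2.resize(o[1],(600,300))
cv2.imwrite('pics/end.png',np.vstack(o))
E
```

```text
t 26.7 pos [ 0.6143 -0.2448  0.2481] yaw 2.97 q7 -0.65 F [ 0.51 -0.71  0.11] M [0.044 0.149 0.046] w 0.0325
scene 129 ((597.2608642578125, 55.65327453613281), (47.73092269897461, 13.97446346282959), 3.8797829151153564)
foot ((597.2935791015625, 61.60832595825195), (60.85356521606445, 132.3905792236328), 0.3436189889907837) 0.04483480320671707
top 0 ((0.0, 0.0), (0.0, 0.0), 0.0)
foot ((0.0, 0.0), (0.0, 0.0), 0.0) nan
  return _methods._mean(a, axis=axis, dtype=dtype,
  ret = ret.dtype.type(ret / rcount)
```

View pics/end.png

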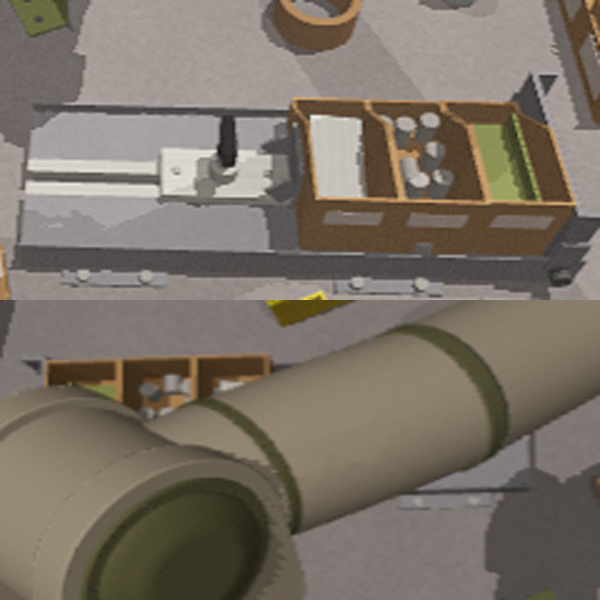

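The end view shows the bar across the foot (crop 228,140), the foot flat in the slot with the face plate on bin 3, and the bins touching each other and the fence. Hand in.

```bash
python3 -c "
from plant import *
print(close_job(), state()['time'])"
```

```text
the job is handed in; nothing more can be done
the job is handed in; nothing more can be done
```

The three bins are secured: the keeper is in the slot with its face plate on bin 3, and its T-head is locked. The job was handed in at about 27 s of the 72 s allowed.

- **Slide:** I pushed until the keeper stopped moving at stud y = 0.058, with about 11 N on the wrist. That matches the point predicted from the fence and the bin widths. Pushing force never read above 12 N, against the 20 N the cardboard stands.
- **Lock:** I pressed the knob 5 mm (11 N, as the spring figures predict) and turned it about 90° clockwise, with almost no turning moment at the end. When I eased off, it stayed about 3 mm down as described. I let go with the wrist force near zero.
- **Last checks:** in the scene camera the bar lies across the foot at 3.9°, against the slot's 3.2°. The foot is flat in the slot and the bins are visibly tight against each other and the fence.

**What disagreed or failed:**
- **Height reading:** the reported tool height was about 33 mm lower than the real fingertip height. My first grip therefore closed on nothing just above the knob, without touching it. I corrected the height from the depth images.
- **Camera disagreement:** the two cameras differed by about 2–3 mm on where the slot is. I settled it by measuring the keeper relative to the slot before lowering it.
- **Final views:** the arm hid the keeper from the top camera, so the final checks rest on the scene camera and the force readings. I did not check the bystanders again in a final full picture.

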